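# Check the key switch of a repaired control box

## Task

The key switch on the grey control box has been refitted and needs a check. Take the key with the square bow from the key block, push it fully home in the switch until its collar sits flat on the plate, turn it clockwise all the way to its stop and back all the way home, then draw it out and stand it fully down again in the free place of the key block. Feel for the keyhole and never force the key, and leave the other key and the things on the bench as they are.

Things in the scene. Friction and masses are not known exactly. Their poses are not given: they have to be found in the camera images.
- box: Grey sheet-metal control box on its back, fixed, 250 (its x) x 180 (y) x 60 mm high; origin at the centre of its underside, z up. On it, centred 40 mm to -x, stands a black switch housing (86 along x, 54 along y, top at 86 mm); on that lies a square aluminium plate (50 x 50 x 8 mm, upper face 94 mm above the bench), the keyhole in its centre. Two loose parts lie on the box's +x end.
- switch (a point): Centre of the switch HOUSING at the height of the plate's face (94 mm), axes as the box. NOT the keyhole: the plate is screwed on through oblong holes and the keyhole lies 2 to 14 mm from here towards the box's +x (hidden; none along y, no turn): find it by feel or eye. It is a square-edged slot, 22 mm along box y, 7.5 mm along x, through the 8 mm plate into the plug, open 34 mm down.
- plug (a joint): Angle of the switch's plug, rad: 0 = home (its slot in line with the plate's; only there the key goes in or out), grows clockwise seen from above, hard stop at 1.30. Dry friction 0.05 N m, no spring: it stays where left. The key has about 0.15 rad of play in all, so the hand turns farther than the plug both ways. Off home, the key is caught under the plate.
- key: The key to use: steel, 70 g, upright in the key block. Origin on its axis at the underside of its round collar (28 mm across, 4 mm thick; it rests on the block, later on the switch plate); z up. Over it a 10 mm neck to 16 mm, then a black SQUARE flat bow: 10 mm thick along key x, 36 mm wide along key y, from 16 to 52 mm up; grip it across its 10 mm. A half turn about z makes no difference.
- key_tip (a point): Lower end of the key, on its axis 26 mm under the collar's underside. The shank is 6 mm thick; from 12 to 24 mm under the collar it carries a flat bit, 20 mm wide along key y and 6 mm thick along x; the last 2 mm are a flat-ended lead, 18.4 x 4.4 mm. Pressed on the plate, tip and arm give about 1 mm per 18 N. Over 45 N on the switch, shocks included, is forcing: touch slowly (under 10 mm/s).
- other_key: The other key, to be left alone: same collar and height, but a ROUND black bow (disc 38 mm diameter, 10 mm thick). Origin at the underside of its collar. Stands in the other place of the block.
- block: Grey plastic key block, fixed, 56 (its x) x 124 (y) x 45 mm high, origin at the centre of its underside; two slots, each 24 mm along y, 9 mm along x and 32 mm deep, 62 mm apart along y.
- place_a (a point): Centre of the slot mouth at the block's -y end, on its top face (45 mm up). Key axis upright, key y along block y, collar resting on the face.
- place_b (a point): Centre of the slot mouth at the block's +y end, on its top face; as place_a. One place holds the key, the other the other key.
- pcb: Loose circuit board 60 x 46 x 24 mm lying on the box; bystander.
- transformer: Loose small transformer 34 x 34 x 16 mm lying on the box; bystander.
- shell: Loose black half shell, an open box 70 x 115 x 32 mm; bystander.
- dish: Loose shallow steel dish 120 mm across, 30 mm high; bystander.
- wrench: Loose wrench on the bench near the robot; bystander.
- screwdriver: Loose screwdriver with red handle on the bench; bystander.
- brush: Loose brush on the bench at the left; bystander.
Mind the look-alikes: they are no part of the job. What is shaped like the key but red is not meant.

How it is judged:
By the outcome, as a careful person would: the job done as asked, in the order asked, and still so for the second after the job is handed in, with the robot touching nothing.
It also fails if it takes over 72 s, if anything falls off the work surface, if the arm or the gripper's body presses on something with over 40 N, if the wrist force passes 120 N, or if a joint passes its speed limit or range.

## Robot

A 6-joint arm with a two-finger parallel gripper is mounted at the origin on the work surface. World frame = base frame: x ahead of the robot, y to its left, z up, the work surface at z = 0. Lengths are in m, angles in degrees, forces in N, time in s.
With the tool pointing down it reaches from about 0.425 to 0.95 m from the base axis. Payload 14.7 kg.
Tool frame: the origin (TCP) lies midway between the tips of the shut fingers; the grasp point (between the pads) lies ctrl.grip_depth behind it (ctrl.grip_depth is the distance from the TCP to the grasp point, in m); z points along the fingers, y is the line along which they close (so a half turn about z gives the same grasp; the last joint's range is limited). The gripper opens to 85 mm and grips with 20 to 120 N. Pads are 22 mm wide; open, the fingers measure 114 mm over their backs; the gripper's body (76 mm by 85 mm) begins 54 mm behind the grasp point. The pads swing forward as they close: fully open they stand 13 mm farther back than shut.
Start: joints at [-78.186, 27.513, 91.461, -0, 61.026, -2.67], TCP at [0.163, -0.629, 0.198] pointing down, gripper open.
Joint ranges: [-157.49, 157.49], [-46.99, 117.5], [13.45, 153.17], [-89.5, 269.5], [5.16, 153.95], [-167.48, 167.48]. Speed limits (degrees/s): [108.29, 108.29, 136.94, 172.46, 172.46, 172.46].

## Interface

Orientations are given as [roll, pitch, yaw] about the fixed x, y, z axes, in that order (R = Rz(yaw) Ry(pitch) Rx(roll)).
In Python, from bench import ctrl gives the robot as it stands.
- The arm moves only by the tool drive_tool, never from a script. Its argument "increments" is a list of rows, each an object with "dr": the turn, a rotation vector about the tool's x, y, z in rad, a list of three; "dp": the shift along the tool's x, y, z in mm, a list of three; "grip": the finger opening in mm, from 0 to 85.4. In form: [{"dr": [wx, wy, wz], "dp": [dx, dy, dz], "grip": grip}, ...]. A call has 1 to 12 rows; each row is the pose to reach, as a shift and turn from the pose commanded when the call began, along the tool's axes at that moment; what a row does not reach only later rows make up. A row lasts 1/8 s, in which the tool goes at most 62.5 mm and 10.7 degrees, less where a joint would pass 70% of its speed; a pose out of reach is approached as far as the arm can. A call with a gripper value outside its range is refused whole. The fingers move at their own pace and stop on an object; the grip force is fixed at half the most. Time passes only in rows, so rows that repeat a pose let the fingers close. It gives the time, the measured TCP pose, the force, the opening and the grip force at its end, in the units of the state.
- ctrl.read_state(): the state, without advancing time (a new reading comes with each control period).
- ctrl.grab_frame(name): name is "scene" or "top" or "wrist"; returns a dict with "pixels" (420x560x3 uint8, red, green, blue), "fx", "fy", "cx", "cy" (pixels), "cam_to_world" (4x4, takes a point from camera to world coordinates); the wrist camera has in their place "hand_eye" (4x4, takes a point from camera to tool coordinates, whose origin is the TCP and whose axes are the flange's). Camera axes: x right, y up, looking along -z (the intrinsics and any distortion apply to the point x, -y, -z); pixel columns grow to the right and rows downward; lengths in m; the calibration is good to about 2 mm. The wrist camera is an equidistant fisheye: a pixel r from the principal point sees the ray r / f radians off the axis. A picture is of the moment at which its call begins: read the wrist's pose just before it. There is no depth.
- ctrl.finish_job(): hands the job in; it is judged then, once.
The state is a dict: "t": time; "joints": joint angles; "dq": joint speeds; "effort": joint torques, N m; "tool_pos": TCP position; "orientation": TCP orientation; "ft_force": force on the tool from outside, world axes, zero at the start; "wrist_torque": the same for the moment, N m; "width": opening from 0.0 (shut) to 1.0 (fully open); "grip_force": force on a finger pad.
Only numpy, scipy, OpenCV 4.12 (cv2) and the standard library are available. Lean on these libraries where they do the work, as an engineer would, in place of code of your own. Each camera call takes 0.05 s, during which the arm holds its last target. There are 200 camera calls.

## Working session

There is one attempt and no reset: what is moved stays moved. The work goes in short steps, Python scripts to look and compute and a tool call to move; the robot and the scene stay as the last step left them, time stands still between calls to the robot, and variables do not carry over. Pictures are saved under pics/ and viewed, at most 10 in all, crops included, and the job is handed in when it is done.

Besides the shell and the picture viewer there is one more tool, called after "Emit:" as name([rows], argument=value, ...), one row to a line, values as JSON. drive_tool: Moves the arm, as the interface text tells. Its arguments: {"type":"object","properties":{"increments":{"type":"array","items":{"type":"object","properties":{"dr":{"type":"array","items":{"type":"number"}},"dp":{"type":"array","items":{"type":"number"}},"grip":{"type":"number"}}}}},"required":["increments"]}

```bash
ls; mkdir -p pics
cat > h.py <<'E'
import numpy as np, cv2
from bench import ctrl
def save(n,fn):
    f=ctrl.grab_frame(n); cv2.imwrite(f'pics/{fn}.png',f['pixels'][:,:,::-1])
    np.savez(f'{fn}.npz',**{k:np.array(v) for k,v in f.items()}); return f
def ray(f,u,v):
    d=np.array([(u-f['cx'])/f['fx'],-(v-f['cy'])/f['fy'],-1.]); T=np.array(f['cam_to_world'])
    return T[:3,3],T[:3,:3]@d
def onz(f,u,v,z):
    o,d=ray(f,u,v); return o+d*(z-o[2])/d[2]
def tri(f1,p1,f2,p2):
    o1,d1=ray(f1,*p1);o2,d2=ray(f2,*p2)
    A=np.c_[d1,-d2]; s=np.linalg.lstsq(A,o2-o1,rcond=None)[0]
    a=o1+s[0]*d1;b=o2+s[1]*d2; return (a+b)/2,np.linalg.norm(a-b)
def proj(f,p):
    T=np.linalg.inv(np.array(f['cam_to_world'])); q=T[:3,:3]@p+T[:3,3]
    return f['cx']+f['fx']*q[0]/-q[2], f['cy']-f['fy']*q[1]/-q[2]
def ld(fn): return dict(np.load(fn+'.npz'))
E
python3 - <<'E'
from h import *
print(ctrl.read_state(),ctrl.grip_depth)
for n in ('scene','top','wrist'):
    f=save(n,n+'0'); print(n,f['fx'],f['cx'],f['cy'],np.round(f.get('cam_to_world',f.get('hand_eye')),3).tolist())
a=cv2.imread('pics/scene0.png');b=cv2.imread('pics/top0.png')
E
```

```text
pics
{'t': 0.0, 'joints': array([-7.81843780e+01,  2.75479605e+01,  9.14938570e+01,  4.96054871e-04,
        6.10255122e+01, -2.67031210e+00]), 'dq': array([-0.0486262 , -0.0043933 , -0.00156773, -0.01033941,  0.0482014 ,
       -0.09406034]), 'effort': array([ 4.48044462e-03, -9.50626945e+01, -4.30169964e+01,  4.67356367e-04,
        1.26141933e-02,  5.76072762e-05]), 'tool_pos': array([ 0.16252086, -0.62889426,  0.19769317]), 'orientation': array([-1.79932764e+02, -3.57003071e-03,  1.44856914e+01]), 'ft_force': array([ 0.19888328, -0.33219851, -0.51922789]), 'wrist_torque': array([-0.06523203, -0.02698808, -0.00374601]), 'grip_force': 0.0, 'width': 0.9976554813889074} 0.0187
scene 539.78201397687 278.3393810690106 201.33323782827674 [[0.843, -0.315, 0.436, 1.195], [0.538, 0.479, -0.694, -0.965], [0.01, 0.819, 0.574, 0.936], [0.0, 0.0, 0.0, 1.0]]
top 477.78048597292167 277.22157874723 210.73678829738185 [[-0.002, 0.989, -0.145, 0.428], [-1.0, 0.002, 0.026, 0.061], [0.026, 0.145, 0.989, 1.152], [0.0, 0.0, 0.0, 1.0]]
wrist 325.19226210127806 278.58650542924806 218.72636759829106 [[0.001, 0.954, 0.3, 0.077], [1.0, -0.001, -0.001, -0.0], [-0.001, 0.3, -0.954, -0.176], [0.0, 0.0, 0.0, 1.0]]
```

View pics/scene0.png

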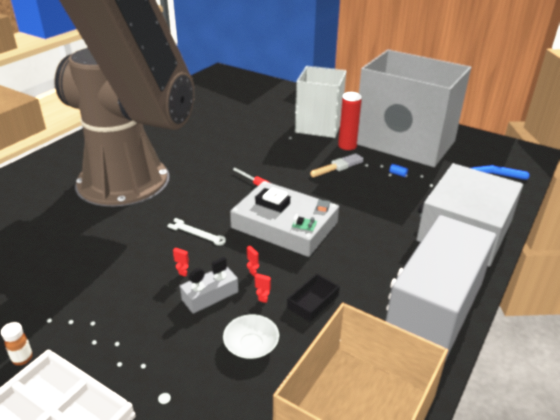

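View pics/top0.png

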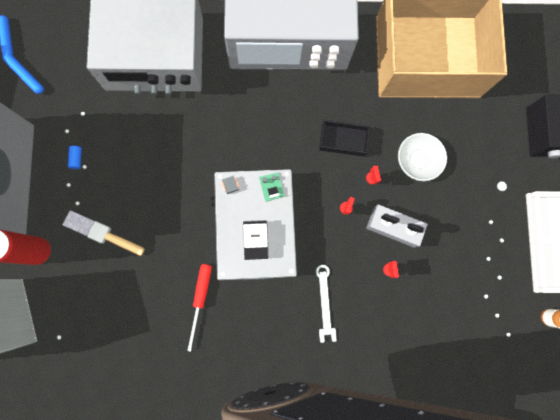

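The scene view shows the key block at (210,288) with two black bows at (196,278) and (219,268), and red decoys at (181,262), (253,260) and (262,288). In the top view the block is at (397,224) with bows at (388,217) and (416,228). The box is at (255,224), its plate at (255,234), and there are red decoys at (374,175), (348,205) and (391,269).

Candidates for the square-bow key are the two black bows. Next is a close crop of both views to tell them apart.

Run:
```python
import cv2,numpy as np
a=cv2.imread('pics/scene0.png')[250:315,170:250];b=cv2.imread('pics/top0.png')[195:255,360:435]
c=cv2.imread('pics/top0.png')[160:290,205:305];d=cv2.imread('pics/scene0.png')[175:255,225:345]
r=lambda x,s:cv2.resize(x,s,interpolation=cv2.INTER_CUBIC)
o=np.vstack([np.hstack([r(a,(400,325)),r(b,(400,320+5))]),np.hstack([r(c,(400,270)),r(d,(400,270))])])
cv2.imwrite('pics/crop1.png',o); print(o.shape)
```

```text
(595, 800, 3)
```

View pics/crop1.png

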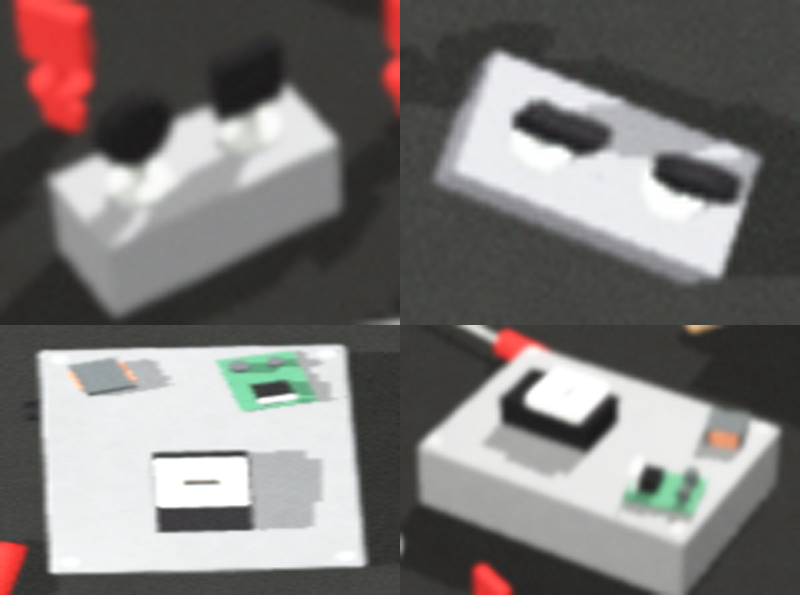

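The crop's scene panel puts the square bow on the right key, at about (219,268) in the scene. The left key at (196,278) is round. The top panel shows the slot in the plate at about (255,236). Next I measure positions.

Run:
```python
from h import *
S=ld('scene0');T=ld('top0')
def blobs(f,roi,thr):
    x0,y0,x1,y1=roi; s=4
    g=cv2.cvtColor(f['pixels'],cv2.COLOR_RGB2GRAY)[y0:y1,x0:x1]
    g=cv2.resize(g,None,fx=s,fy=s,interpolation=cv2.INTER_CUBIC)
    return g,(lambda p:(np.array(p)+.5)/s-.5+np.array([x0,y0]))
# top: block light mask
g,m=blobs(T,(360,195,436,256),0)
lm=((g>110)*255).astype(np.uint8); cs=max(cv2.findContours(lm,0,2)[0],key=cv2.contourArea)
q=cv2.approxPolyDP(cv2.convexHull(cs),8,True)[:,0]; print('block hull px',np.round([m(p) for p in q],1).tolist())
fill=np.zeros_like(g); cv2.drawContours(fill,[cv2.convexHull(cs)],-1,255,-1)
dk=((g<70)&(fill>0)).astype(np.uint8)
n,l,st,c=cv2.connectedComponentsWithStats(dk)
for i in range(1,n):
    if st[i,4]>100:
        pts=np.argwhere(l==i)[:,::-1].astype(np.float32); r=cv2.minAreaRect(pts)
        px=m(r[0]); box=[onz(T,*m(p),.097)[:2] for p in cv2.boxPoints(r)]
        print('top dark',st[i,4],np.round(px,1),np.round(m(c[i]),1),np.array(r[1])/4,r[2],'onz97',np.round(onz(T,*m(c[i]),.097),4), np.round(box,4).tolist())
for p in q: print('z45',np.round(onz(T,*m(p),.045),4))
# scene bows
g2,m2=blobs(S,(185,255,235,288),0)
n,l,st,c=cv2.connectedComponentsWithStats((g2<55).astype(np.uint8))
for i in range(1,n):
    if st[i,4]>150: print('scene dark',st[i],np.round(m2(c[i]),1))
# plate, slot in top
g,m=blobs(T,(240,218,272,262),0)
pl=((g>225)*255).astype(np.uint8); cs=max(cv2.findContours(pl,0,2)[0],key=cv2.contourArea); r=cv2.minAreaRect(cs)
print('plate',m(r[0]),np.array(r[1])/4,r[2],onz(T,*m(r[0]),.094),[np.round(onz(T,*m(p),.094)[:2],4).tolist() for p in cv2.boxPoints(r)])
fill=np.zeros_like(g); cv2.drawContours(fill,[cv2.convexHull(cs)],-1,255,-1); fill=cv2.erode(fill,np.ones((13,13)))
w=(np.clip(235-g.astype(float),0,None)*(fill>0)); w[w<25]=0
yy,xx=np.nonzero(w); ww=w[yy,xx]; ce=(xx@ww/ww.sum(),yy@ww/ww.sum()); print('slot px',m(ce),'z94',onz(T,*m(ce),.094), xx.min()/4,xx.max()/4,yy.min()/4,yy.max()/4)
b=((g<60)*255).astype(np.uint8)
# box outline
g,m=blobs(T,(205,160,305,290),0)
hh=((g>120)*255).astype(np.uint8); cs=max(cv2.findContours(hh,0,2)[0],key=cv2.contourArea); q=cv2.approxPolyDP(cv2.convexHull(cs),10,True)[:,0]
for p in q: print('box',m(p),np.round(onz(T,*m(p),.06),4))
```

```text
block hull px [[375.1, 206.1], [378.4, 203.9], [426.4, 223.1], [420.1, 245.1], [412.6, 246.6], [366.6, 228.4]]
top dark 1190 [389.7 218.3] [389.9 218.4] [16.48703384  5.38442945] 20.85445785522461 onz97 [ 0.5661 -0.2197  0.097 ] [[0.5674, -0.1998], [0.5788, -0.2045], [0.5656, -0.2388], [0.5542, -0.234]]
top dark 1158 [415.1 227.7] [415.2 227.7] [15.17834187  5.39140224] 15.945395469665527 onz97 [ 0.5454 -0.2759  0.097 ] [[0.5443, -0.2575], [0.5559, -0.2613], [0.5466, -0.2938], [0.5349, -0.29]]
z45 [ 0.6022 -0.1995  0.045 ]
z45 [ 0.6076 -0.2074  0.045 ]
z45 [ 0.5619 -0.3195  0.045 ]
z45 [ 0.5102 -0.3023  0.045 ]
z45 [ 0.5067 -0.2845  0.045 ]
z45 [ 0.5494 -0.1778  0.045 ]
scene dark [ 103    6   69   66 3069] [218.8 264.1]
scene dark [  10   50   69   59 2772] [195.8 274.4]
plate [255.5 239.5] [43.75 31.75] 90.0 [0.51910668 0.08118457 0.094     ] [[0.568, 0.1168], [0.5681, 0.046], [0.4708, 0.046], [0.4709, 0.1159]]
slot px [257.24122334 245.87477166] z94 [0.50497447 0.07727294 0.094     ] 2.5 31.75 1.75 42.25
box [290.125 169.125] [0.6872 0.0015 0.06  ]
box [295.875 275.125] [ 0.4411 -0.01    0.06  ]
box [217.375 279.125] [0.4325 0.1674 0.06  ]
box [214.125 172.625] [0.6782 0.1788 0.06  ]
```

Emit:
drive_tool([
  {"dp":[241,-140,-30],"dr":[0,0,-0.48],"grip":60},
  {"dp":[241,-140,-30],"dr":[0,0,-0.48],"grip":60},
  {"dp":[241,-140,-30],"dr":[0,0,-0.48],"grip":60},
  {"dp":[481,-279,-60],"dr":[0,0,-0.969],"grip":60},
  {"dp":[481,-279,-60],"dr":[0,0,-0.969],"grip":60},
  {"dp":[481,-279,-60],"dr":[0,0,-0.969],"grip":60},
  {"dp":[481,-279,-60],"dr":[0,0,-0.969],"grip":60},
  {"dp":[481,-279,-60],"dr":[0,0,-0.969],"grip":60},
  {"dp":[481,-279,-60],"dr":[0,0,-0.969],"grip":60},
  {"dp":[481,-279,-60],"dr":[0,0,-0.969],"grip":60},
  {"dp":[481,-279,-60],"dr":[0,0,-0.969],"grip":60},
  {"dp":[481,-279,-60],"dr":[0,0,-0.969],"grip":60},
])

```text
t: 1.65
tool_pos: [0.5576, -0.2397, 0.2581]
orientation: [-180.0, 0.0, 69.9]
ft_force: [-0.1, 0.1, -0.4]
width: 0.707
grip_force: 0.0
```

```bash
cat >> h.py <<'E'
from scipy.spatial.transform import Rotation as Ro
def wsave(fn):
    s=ctrl.read_state(); f=ctrl.grab_frame('wrist')
    cv2.imwrite(f'pics/{fn}.png',f['pixels'][:,:,::-1])
    W=np.eye(4); W[:3,:3]=Ro.from_euler('xyz',s['orientation'],degrees=True).as_matrix(); W[:3,3]=s['tool_pos']
    f['cam_to_world']=W@np.array(f['hand_eye']); np.savez(f'{fn}.npz',**{k:np.array(v) for k,v in f.items()}); return f
def wray(f,u,v):
    a=np.array([(u-f['cx'])/f['fx'],(v-f['cy'])/f['fy']]); r=np.hypot(*a)+1e-12; b=a/r*np.sin(r)
    T=np.array(f['cam_to_world']); return T[:3,3],T[:3,:3]@np.array([b[0],-b[1],-np.cos(r)])
def wonz(f,u,v,z):
    o,d=wray(f,u,v); return o+d*(z-o[2])/d[2]
def rect(f,z,c,yaw,s=4000,n=(400,400)):
    # orthographic map of plane z: image right = (cos yaw,sin yaw), up = +90 deg, s px per m
    T=np.linalg.inv(f['cam_to_world']); j,i=np.meshgrid(np.arange(n[0]),np.arange(n[1])); 
    a=(j-n[0]/2)/s; b=-(i-n[1]/2)/s; cy,sy=np.cos(yaw),np.sin(yaw)
    P=np.stack([c[0]+a*cy-b*sy,c[1]+a*sy+b*cy,np.full(a.shape,z)],-1)@T[:3,:3].T+T[:3,3]
    x,y,zz=P[...,0],-P[...,1],-P[...,2]; h=np.hypot(x,y)+1e-12; th=np.arctan2(h,zz)
    return cv2.remap(np.array(f['pixels']),(f['cx']+f['fx']*th*x/h).astype(np.float32),(f['cy']+f['fy']*th*y/h).astype(np.float32),cv2.INTER_CUBIC)
E
python3 - <<'E'
from h import *
wsave('w1'); f=ld('w1'); print(f['cam_to_world'][:3,3])
E
```

```text
[ 0.58397312 -0.16745177  0.43364734]
```

View pics/w1.png

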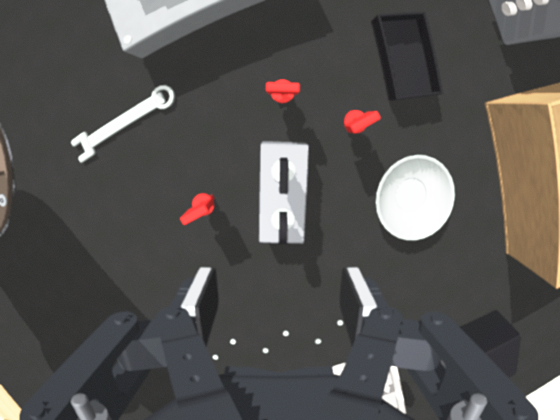

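The wrist view has the block at (284,192). The square-bow key is the upper, +y one at (284,175); the round one is at (284,226).

```bash
cat > meas.py <<'E'
from h import *
def up(f,x0,y0,x1,y1,s=6):
    g=cv2.cvtColor(f['pixels'],cv2.COLOR_RGB2GRAY)[y0:y1,x0:x1]
    return cv2.resize(g,None,fx=s,fy=s,interpolation=cv2.INTER_CUBIC),(lambda p:(np.array(p)+.5)/s-.5+np.array([x0,y0]))
def bows(f,roi,lt=110,dt=60):
    g,m=up(f,*roi); cs=max(cv2.findContours(((g>lt)*255).astype(np.uint8),0,2)[0],key=cv2.contourArea)
    H=cv2.convexHull(cs); fill=np.zeros_like(g); cv2.drawContours(fill,[H],-1,255,-1)
    q=cv2.approxPolyDP(H,12,True)[:,0]
    out=[]
    n,l,st,c=cv2.connectedComponentsWithStats(((g<dt)&(fill>0)).astype(np.uint8))
    for i in range(1,n):
        if st[i,4]>400: out.append((m(c[i]),np.array([m(p) for p in cv2.boxPoints(cv2.minAreaRect(np.argwhere(l==i)[:,::-1].astype(np.float32)))])))
    return [m(p) for p in q],out
E
python3 - <<'E'
from meas import *
f=ld('w1')
q,o=bows(f,(250,130,320,255))
for p in q: print(np.round(p,1),np.round(wonz(f,*p,.045),4))
for c,b in o: print('bow',np.round(c,1),np.round(b,1).tolist(),np.round(wonz(f,*c,.097),4),[np.round(wonz(f,*p,.097)[:2],4).tolist() for p in b])
E
```

```text
[262.6 140.8] [ 0.5572 -0.1848  0.045 ]
[290.2 141.4] [ 0.5878 -0.1968  0.045 ]
[308.2 145.4] [ 0.6065 -0.2085  0.045 ]
[302.1 242.8] [ 0.5592 -0.3233  0.045 ]
[258.2 240.8] [ 0.5072 -0.3014  0.045 ]
[259.6 146.2] [ 0.5516 -0.1897  0.045 ]
bow [283.7 174.9] [[280.3, 191.9], [280.6, 158.2], [286.8, 158.3], [286.6, 191.9]] [ 0.569  -0.2236  0.097 ] [[0.5595, -0.2397], [0.572, -0.206], [0.578, -0.2082], [0.5657, -0.242]]
bow [283.  216.6] [[280.2, 212.5], [285.2, 212.3], [285.6, 222.9], [280.6, 223.1]] [ 0.5528 -0.2664  0.097 ] [[0.5516, -0.261], [0.5567, -0.2627], [0.5531, -0.2742], [0.5479, -0.2725]]
bow [282.5 238.5] [[278.7, 242.8], [279.1, 229.7], [286.6, 229.9], [286.2, 242.9]] [ 0.5438 -0.2902  0.097 ] [[0.5381, -0.2935], [0.5437, -0.2791], [0.5514, -0.2822], [0.5459, -0.2966]]
```

Emit:
drive_tool([
  {"dp":[19,5,44],"dr":[0,0,0.016],"grip":60},
  {"dp":[19,5,88],"dr":[0,0,0.016],"grip":60},
  {"dp":[19,5,88],"dr":[0,0,0.016],"grip":60},
  {"dp":[19,5,88],"dr":[0,0,0.016],"grip":60},
  {"dp":[19,5,88],"dr":[0,0,0.016],"grip":60},
])

```text
t: 2.33
tool_pos: [0.5706, -0.2236, 0.1723]
orientation: [179.8, 0.0, 69.1]
ft_force: [-0.7, 0.6, -0.6]
width: 0.704
grip_force: 0.0
```

Run:
```python
from meas import *
f=wsave('w2'); f=ld('w2'); f1=ld('w1'); S=ld('scene0');print(ctrl.read_state()['tool_pos'])
# predicted pixel area
T=np.linalg.inv(f['cam_to_world'])
a=rect(f,.097,(.5688,-.2236),np.radians(-21),s=4000,n=(400,400)); b=rect(f,.045,(.5572,-.254),np.radians(-21),s=3000,n=(400,400))
cv2.imwrite('pics/r2.png',np.hstack([a,b])[:,:,::-1])
```

```text
[ 0.57052729 -0.22347658  0.17208833]
```

View pics/r2.png

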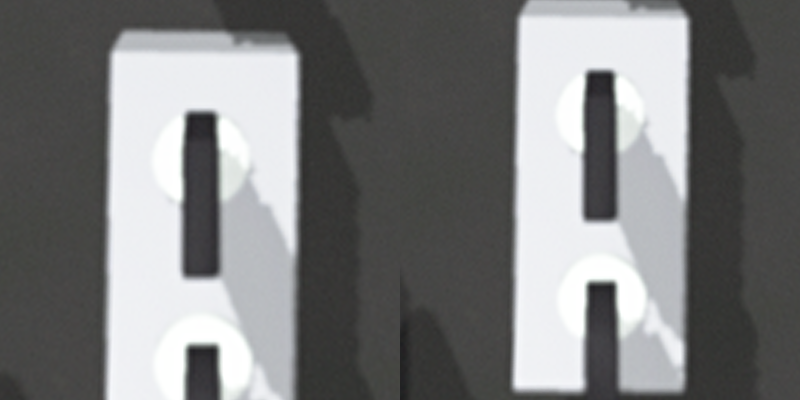

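The rectified crop of the block shows the square bow at column 183–218 in the left panel, with its far end at row 276. The block corners in the right panel are (519,15), (688,16), (513,390) and (684,391). Sizes match the text. Next I refine this with profiles.

Run:
```python
from meas import *
f=ld('w2'); f1=ld('w1')
def edge(p,thr):  # subpixel crossings
    i=np.nonzero(np.diff(np.sign(p-thr)))[0]; return [round(float(k+(thr-p[k])/(p[k+1]-p[k])),1) for k in i]
for n,F in (('w1',f1),('w2',f)):
  c=(.5683,-.2250); y=np.radians(-21)
  a=cv2.cvtColor(rect(F,.097,c,y,s=4000,n=(400,400)),cv2.COLOR_RGB2GRAY).astype(float)
  print(n,'cols@150-170',edge(a[150:170,150:250].mean(0),110),'cols@250',edge(a[235:260,150:250].mean(0),110),'rows',edge(a[100:300,192:208].mean(1),110))
  print(a[100:200:4,192:208].mean(1).round().tolist())
# two-view height of far bow end: same physical edge, solve z where rectified rows agree
for z in (.087,.092,.097,.102,.107):
  r=[]
  for F in (f1,f):
    a=cv2.cvtColor(rect(F,z,(.5683,-.2250),np.radians(-21),s=4000),cv2.COLOR_RGB2GRAY).astype(float)
    r.append(edge(a[230:320,192:208].mean(1),110))
  print(z,r)
```

```text
w1 cols@150-170 [34.6, 65.4] cols@250 [33.6, 68.0] rows [20.8, 171.3]
[239.0, 239.0, 241.0, 243.0, 208.0, 125.0, 55.0, 37.0, 47.0, 56.0, 58.0, 59.0, 59.0, 60.0, 59.0, 60.0, 60.0, 60.0, 61.0, 60.0, 61.0, 60.0, 59.0, 60.0, 60.0]
w2 cols@150-170 [33.4, 67.4] cols@250 [33.1, 68.8] rows [6.2, 170.1]
[239.0, 176.0, 73.0, 38.0, 44.0, 44.0, 44.0, 44.0, 49.0, 57.0, 60.0, 59.0, 62.0, 61.0, 62.0, 62.0, 60.0, 61.0, 61.0, 62.0, 62.0, 62.0, 62.0, 63.0, 63.0]
0.087 [[50.4], [55.5]]
0.092 [[45.9], [47.7]]
0.097 [[41.3], [40.1]]
0.102 [[36.7], [32.4]]
0.107 [[32.2], [24.6]]
```

Emit:
drive_tool([
  {"dp":[-2.7,-1.3,30],"dr":[0,0,0],"grip":50},
  {"dp":[-2.7,-1.3,60],"dr":[0,0,0],"grip":50},
  {"dp":[-2.7,-1.3,60],"dr":[0,0,0],"grip":50},
  {"dp":[-2.7,-1.3,60],"dr":[0,0,0],"grip":50},
  {"dp":[-2.7,-1.3,60],"dr":[0,0,0],"grip":50},
  {"dp":[-2.7,-1.3,60],"dr":[0,0,0],"grip":50},
])

```text
t: 3.12
tool_pos: [0.5681, -0.225, 0.1113]
orientation: [179.9, 0.0, 69.1]
ft_force: [-0.0, 0.3, 0.5]
width: 0.585
grip_force: 0.0
```

Run:
```python
from meas import *
s=ctrl.read_state(); print(s['tool_pos'],s['orientation'],s['dq'].round(2))
```

```text
[ 0.56808463 -0.22501345  0.11128963] [1.79915708e+02 4.38341957e-03 6.90890155e+01] [-0.02  0.42  0.39 -0.   -0.18  0.03]
```

Emit:
drive_tool([
  {"dp":[-0.4,0.3,20],"dr":[0,0,0],"grip":40},
  {"dp":[-0.4,0.3,40],"dr":[0,0,0],"grip":30},
  {"dp":[-0.4,0.3,50.5],"dr":[0,0,0],"grip":25},
  {"dp":[-0.4,0.3,50.5],"dr":[0,0,0],"grip":20},
  {"dp":[-0.4,0.3,50.5],"dr":[0,0,0],"grip":16},
  {"dp":[-0.4,0.3,50.5],"dr":[0,0,0],"grip":13},
  {"dp":[-0.4,0.3,50.5],"dr":[0,0,0],"grip":10},
  {"dp":[-0.4,0.3,50.5],"dr":[0,0,0],"grip":5},
  {"dp":[-0.4,0.3,50.5],"dr":[0,0,0],"grip":5},
  {"dp":[-0.4,0.3,50.5],"dr":[0,0,0],"grip":5},
])

```text
t: 4.38
tool_pos: [0.5682, -0.2255, 0.0604]
orientation: [179.9, 0.0, 69.1]
ft_force: [1.3, 0.2, 5.1]
width: 0.084
grip_force: 58.8
```

Emit:
drive_tool([
  {"dp":[0,0,-5],"dr":[0,0,0],"grip":5},
  {"dp":[0,0,-12],"dr":[0,0,0],"grip":5},
  {"dp":[0,0,-24],"dr":[0,0,0],"grip":5},
  {"dp":[0,0,-40],"dr":[0,0,0],"grip":5},
  {"dp":[0,0,-65],"dr":[0,0,0],"grip":5},
  {"dp":[0,0,-90],"dr":[0,0,0],"grip":5},
  {"dp":[0,0,-109],"dr":[0,0,0],"grip":5},
  {"dp":[0,0,-109],"dr":[0,0,0],"grip":5},
  {"dp":[0,0,-109],"dr":[0,0,0],"grip":5},
  {"dp":[0,0,-109],"dr":[0,0,0],"grip":5},
])

```text
t: 5.62
tool_pos: [0.5672, -0.2251, 0.168]
orientation: [-179.9, -0.0, 69.1]
ft_force: [0.2, -0.7, -0.8]
width: 0.08
grip_force: 58.7
```

Run:
```python
from meas import *
f=wsave('w3'); T=ld('top0'); print(ctrl.read_state()['tool_pos'])
print('slot est',onz(T,255.5,236,.094))
a=rect(ld('w3'),.169-.0604+.097,(.5683,-.2255),np.radians(-21),s=4000)
cv2.imwrite('pics/r3.png',np.hstack([ld('w3')['pixels'][:400,80:480],a])[:,:,::-1])
```

```text
[ 0.56721855 -0.22509603  0.1680006 ]
slot est [0.52688853 0.08121869 0.094     ]
```

View pics/r3.png

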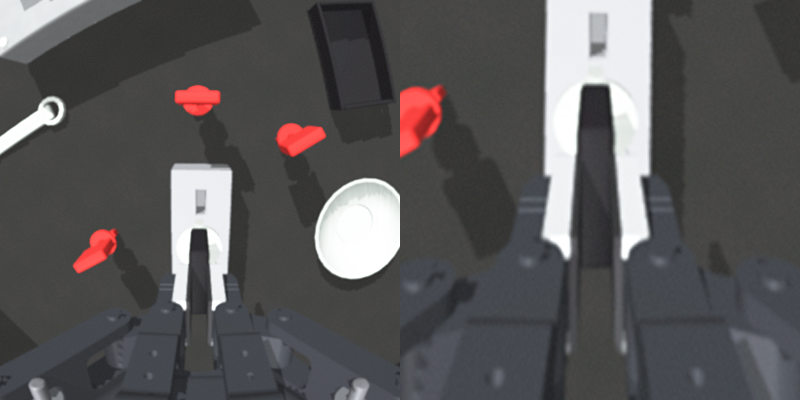

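The key is held in the gripper. The empty block slot is visible at wrist pixel (280,202).

Emit:
drive_tool([
  {"dp":[20,-11,0],"dr":[0,0,-0.05],"grip":5},
  {"dp":[58,-33,0],"dr":[0,0,-0.12],"grip":5},
  {"dp":[108,-61,0],"dr":[0,0,-0.2],"grip":5},
  {"dp":[158,-89,0],"dr":[0,0,-0.3],"grip":5},
  {"dp":[205,-116,0],"dr":[0,0,-0.38],"grip":5},
  {"dp":[227,-128,0],"dr":[0,0,-0.412],"grip":5},
  {"dp":[234,-132,0],"dr":[0,0,-0.412],"grip":5},
  {"dp":[234,-132,0],"dr":[0,0,-0.412],"grip":5},
  {"dp":[234,-132,0],"dr":[0,0,-0.412],"grip":5},
  {"dp":[234,-132,0],"dr":[0,0,-0.412],"grip":5},
])

```text
t: 6.92
tool_pos: [0.528, 0.0396, 0.1687]
orientation: [-180.0, 0.0, 92.6]
ft_force: [-0.1, 0.8, -0.4]
width: 0.086
grip_force: 58.7
```

Run:
```python
from meas import *
f=wsave('w4'); f=ld('w4'); s=ctrl.read_state(); print(s['tool_pos'],s['orientation'])
a=rect(f,.094,(.527,.0815),np.radians(2.7),s=5000); b=rect(f,.060,(.56,.0844),np.radians(2.7),s=1500)
cv2.imwrite('pics/r4.png',np.hstack([a,b])[:,:,::-1])
```

```text
[0.52799171 0.03966427 0.16872905] [-1.79994954e+02  3.09672996e-03  9.26269182e+01]
```

View pics/r4.png

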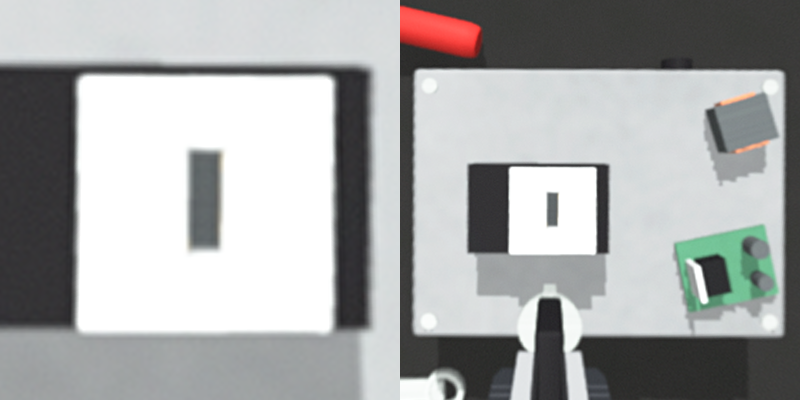

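The rectified view has the plate at columns 76–334, rows 74–333 in the left panel, and the slot at columns 189–221. The key is held at the bottom of the right panel, and pcb and transformer are untouched at the box's +x end.

Run:
```python
from meas import *
f=ld('w4'); c=np.array((.527,.0815))
a=cv2.cvtColor(rect(f,.094,c,np.radians(2.7),s=5000),cv2.COLOR_RGB2GRAY).astype(float)
def edge(p,thr):
    i=np.nonzero(np.diff(np.sign(p-thr)))[0]; return [round(float(k+(thr-p[k])/(p[k+1]-p[k])),1) for k in i]
for r in ((90,130),(160,240),(270,320)): print('cols',edge(a[r[0]:r[1],:].mean(0),165))
for r in ((90,150),(195,215),(260,320)): print('rows',edge(a[:,r[0]:r[1]].mean(1),225 if 0 else 200))
print(a[140:265:5,197:213].mean(1).round().tolist())
print(a[200,180:230:2].round().tolist())
```

```text
cols [76.6, 333.7, 371.7]
cols [76.5, 189.0, 219.6, 333.5, 371.6]
cols [75.8, 333.7, 371.1]
rows [59.1, 75.0, 333.4]
rows [61.5, 75.5, 149.3, 249.6, 333.4]
rows [61.1, 75.9, 332.5]
[255.0, 255.0, 185.0, 106.0, 101.0, 102.0, 100.0, 102.0, 103.0, 102.0, 102.0, 102.0, 101.0, 100.0, 102.0, 102.0, 101.0, 99.0, 101.0, 101.0, 100.0, 127.0, 207.0, 255.0, 255.0]
[255.0, 254.0, 252.0, 227.0, 184.0, 138.0, 113.0, 99.0, 98.0, 100.0, 100.0, 101.0, 102.0, 102.0, 102.0, 101.0, 100.0, 97.0, 99.0, 128.0, 166.0, 216.0, 249.0, 255.0, 255.0]
```

Run:
```python
from meas import *
def edge(p,thr):
    i=np.nonzero(np.diff(np.sign(p-thr)))[0]; return [round(float(k+(thr-p[k])/(p[k+1]-p[k])),1) for k in i]
f=ld('w4'); tcp=np.array([.5280,.0397,.1687])
# frame: right = box x dir approx (tool +y), up = tool +x ; centred at TCP
for dz in (.0366,.030,.0):
  a=cv2.cvtColor(rect(f,tcp[2]+dz,tcp[:2],np.radians(92.63-90),s=5000),cv2.COLOR_RGB2GRAY).astype(float)
  for r in (90,110,120,130,140,150,170,190): print(dz,r,edge(a[r:r+8,150:250].mean(0),100))
```

```text
0.0366 90 [30.3, 70.6]
0.0366 110 [28.7, 72.0]
0.0366 120 [27.9, 72.7]
0.0366 130 [4.6, 27.9, 72.5, 97.3]
0.0366 140 [27.5, 72.6]
0.0366 150 [26.3, 74.4]
0.0366 170 [24.8, 76.0]
0.0366 190 [23.5, 77.5]
0.03 90 [30.6, 70.5]
0.03 110 [28.8, 72.0]
0.03 120 [28.1, 72.6]
0.03 130 [27.1, 73.6]
0.03 140 [26.8, 73.9]
0.03 150 [5.2, 26.7, 73.3, 96.5]
0.03 170 [24.8, 75.9]
0.03 190 [23.3, 77.6]
0.0 90 []
0.0 110 []
0.0 120 [31.9, 69.1]
0.0 130 [27.9, 73.2]
0.0 140 [27.2, 74.0]
0.0 150 [26.3, 75.0]
0.0 170 [24.4, 76.4]
0.0 190 [22.8, 77.9]
```

Emit:
drive_tool([
  {"dp":[12,0.6,0],"dr":[0,0,0],"grip":5},
  {"dp":[30,1.3,0],"dr":[0,0,0],"grip":5},
  {"dp":[41.5,1.8,8],"dr":[0,0,0],"grip":5},
  {"dp":[41.5,1.8,20],"dr":[0,0,0],"grip":5},
  {"dp":[41.5,1.8,26],"dr":[0,0,0],"grip":5},
  {"dp":[41.5,1.8,28],"dr":[0,0,0],"grip":5},
  {"dp":[41.5,1.8,28],"dr":[0,0,0],"grip":5},
  {"dp":[41.5,1.8,28],"dr":[0,0,0],"grip":5},
  {"dp":[41.5,1.8,28],"dr":[0,0,0],"grip":5},
])

```text
t: 8.1
tool_pos: [0.5279, 0.0819, 0.1411]
orientation: [180.0, -0.0, 92.7]
ft_force: [0.2, 0.5, -0.8]
width: 0.086
grip_force: 58.7
```

Run:
```python
from meas import *
s=ctrl.read_state(); print(s['tool_pos'],s['orientation'],s['ft_force'])
f=wsave('w5');g=save('scene','s5')
S=ld('s5'); u,v=proj(S,np.array([.528,.081,.1])); print(u,v)
u,v=int(u),int(v); b=cv2.resize(S['pixels'][v-30:v+30,u-30:u+30],(400,400),interpolation=cv2.INTER_CUBIC)
a=rect(ld('w5'),.094,(.528,.095),np.radians(2.65),s=6000)
cv2.imwrite('pics/r5.png',np.hstack([a,b])[:,:,::-1])
```

```text
[0.52793402 0.08186129 0.14106674] [ 1.79972450e+02 -3.20973468e-03  9.26810105e+01] [ 0.21746848  0.54049398 -0.84352982]
275.20828633110415 191.54252507906065
```

View pics/r5.png

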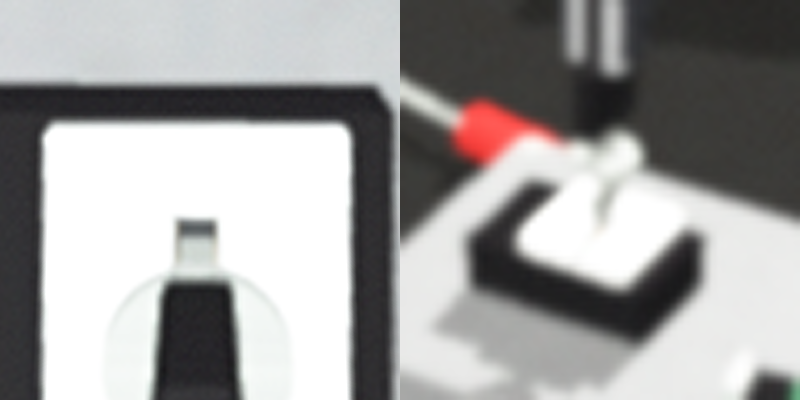

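The view has the bit centred over the slot: slot at columns 176–217, bit at about 178–215, with a gap of about 2.8 mm at the +y end. That fits an aligned key, so I descend slowly.

Emit:
drive_tool([
  {"dp":[-0.5,0,0.8],"dr":[0,0,0],"grip":5},
  {"dp":[-0.5,0,1.7],"dr":[0,0,0],"grip":5},
  {"dp":[-0.5,0,2.6],"dr":[0,0,0],"grip":5},
  {"dp":[-0.5,0,3.5],"dr":[0,0,0],"grip":5},
  {"dp":[-0.5,0,4.4],"dr":[0,0,0],"grip":5},
  {"dp":[-0.5,0,5.1],"dr":[0,0,0],"grip":5},
  {"dp":[-0.5,0,5.8],"dr":[0,0,0],"grip":5},
  {"dp":[-0.5,0,6.5],"dr":[0,0,0],"grip":5},
  {"dp":[-0.5,0,7],"dr":[0,0,0],"grip":5},
  {"dp":[-0.5,0,7.2],"dr":[0,0,0],"grip":5},
  {"dp":[-0.5,0,7.2],"dr":[0,0,0],"grip":5},
])

```text
t: 9.57
tool_pos: [0.5278, 0.0815, 0.1336]
orientation: [-180.0, 0.0, 92.7]
ft_force: [0.3, -0.0, -1.2]
width: 0.086
grip_force: 58.7
```

Emit:
drive_tool([
  {"dp":[0,0,0.6],"dr":[0,0,0],"grip":5},
  {"dp":[0,0,1.2],"dr":[0,0,0],"grip":5},
  {"dp":[0,0,1.8],"dr":[0,0,0],"grip":5},
  {"dp":[0,0,1.8],"dr":[0,0,0],"grip":5},
])

```text
t: 10.07
tool_pos: [0.5277, 0.0814, 0.1317]
orientation: [-180.0, -0.0, 92.7]
ft_force: [-0.6, 0.2, -1.1]
width: 0.084
grip_force: 58.7
```

Emit:
drive_tool([
  {"dp":[0,0,0.8],"dr":[0,0,0],"grip":5},
  {"dp":[0,0,1.6],"dr":[0,0,0],"grip":5},
  {"dp":[0,0,2.4],"dr":[0,0,0],"grip":5},
  {"dp":[0,0,3.2],"dr":[0,0,0],"grip":5},
  {"dp":[0,0,4],"dr":[0,0,0],"grip":5},
  {"dp":[0,0,4.8],"dr":[0,0,0],"grip":5},
  {"dp":[0,0,5.5],"dr":[0,0,0],"grip":5},
  {"dp":[0,0,5.5],"dr":[0,0,0],"grip":5},
])

```text
t: 11.08
tool_pos: [0.5277, 0.0815, 0.1262]
orientation: [-180.0, 0.0, 92.7]
ft_force: [0.8, -0.3, -0.6]
width: 0.082
grip_force: 58.7
```

Emit:
drive_tool([
  {"dp":[0,0,0.9],"dr":[0,0,0],"grip":5},
  {"dp":[0,0,1.8],"dr":[0,0,0],"grip":5},
  {"dp":[0,0,2.7],"dr":[0,0,0],"grip":5},
  {"dp":[0,0,3.6],"dr":[0,0,0],"grip":5},
  {"dp":[0,0,4.5],"dr":[0,0,0],"grip":5},
  {"dp":[0,0,5.4],"dr":[0,0,0],"grip":5},
  {"dp":[0,0,6.3],"dr":[0,0,0],"grip":5},
  {"dp":[0,0,7.2],"dr":[0,0,0],"grip":5},
  {"dp":[0,0,8],"dr":[0,0,0],"grip":5},
  {"dp":[0,0,8],"dr":[0,0,0],"grip":5},
])

```text
t: 12.32
tool_pos: [0.5277, 0.0814, 0.1182]
orientation: [-180.0, 0.0, 92.7]
ft_force: [-0.5, 0.2, -1.1]
width: 0.081
grip_force: 58.7
```

Emit:
drive_tool([
  {"dp":[0,0,0.9],"dr":[0,0,0],"grip":5},
  {"dp":[0,0,1.8],"dr":[0,0,0],"grip":5},
  {"dp":[0,0,2.7],"dr":[0,0,0],"grip":5},
  {"dp":[0,0,3.6],"dr":[0,0,0],"grip":5},
  {"dp":[0,0,4.5],"dr":[0,0,0],"grip":5},
  {"dp":[0,0,5.4],"dr":[0,0,0],"grip":5},
  {"dp":[0,0,6.3],"dr":[0,0,0],"grip":5},
  {"dp":[0,0,7],"dr":[0,0,0],"grip":5},
  {"dp":[0,0,7.7],"dr":[0,0,0],"grip":5},
  {"dp":[0,0,7.7],"dr":[0,0,0],"grip":5},
])

```text
t: 13.58
tool_pos: [0.5277, 0.0815, 0.1106]
orientation: [-180.0, -0.0, 92.7]
ft_force: [0.6, 0.7, -1.2]
width: 0.085
grip_force: 58.7
```

Emit:
drive_tool([
  {"dp":[0,0,0.4],"dr":[0,0,0],"grip":5},
  {"dp":[0,0,0.8],"dr":[0,0,0],"grip":5},
  {"dp":[0,0,1.2],"dr":[0,0,0],"grip":5},
  {"dp":[0,0,1.6],"dr":[0,0,0],"grip":5},
  {"dp":[0,0,1.6],"dr":[0,0,0],"grip":5},
])

```text
t: 14.2
tool_pos: [0.528, 0.0815, 0.1094]
orientation: [180.0, -0.0, 92.7]
ft_force: [-1.6, -0.0, 6.9]
width: 0.088
grip_force: 59.7
```

Emit:
drive_tool([
  {"dp":[0,0,0.3],"dr":[0,0,0],"grip":5},
  {"dp":[0,0,0.3],"dr":[0,0,0],"grip":5},
  {"dp":[0,0,0.3],"dr":[0,0,0.05],"grip":5},
  {"dp":[0,0,0.3],"dr":[0,0,0.1],"grip":5},
  {"dp":[0,0,0.3],"dr":[0,0,0.17],"grip":5},
  {"dp":[0,0,0.3],"dr":[0,0,0.24],"grip":5},
  {"dp":[0,0,0.3],"dr":[0,0,0.3],"grip":5},
  {"dp":[0,0,0.3],"dr":[0,0,0.3],"grip":5},
])

```text
t: 15.2
tool_pos: [0.5284, 0.0815, 0.1093]
orientation: [179.9, -0.0, 75.5]
ft_force: [-1.5, -0.2, 10.2]
width: 0.081
grip_force: 60.1
```

```bash
cat > st.py <<'E'
from bench import ctrl
s=ctrl.read_state()
for k in ('t','tool_pos','orientation','ft_force','wrist_torque','width'): print(k,s[k])
E
python3 st.py
```

```text
t 15.2
tool_pos [0.52839117 0.08153507 0.10933809]
orientation [ 1.79928877e+02 -2.67637320e-02  7.54509628e+01]
ft_force [-1.50461083 -0.21942889 10.23520733]
wrist_torque [0.06046504 0.17498348 0.02882281]
width 0.08059430360664506
```

Emit:
drive_tool([
  {"dp":[0,0,0],"dr":[0,0,0.1],"grip":5},
  {"dp":[0,0,0],"dr":[0,0,0.2],"grip":5},
  {"dp":[0,0,0],"dr":[0,0,0.3],"grip":5},
  {"dp":[0,0,0],"dr":[0,0,0.4],"grip":5},
  {"dp":[0,0,0],"dr":[0,0,0.5],"grip":5},
  {"dp":[0,0,0],"dr":[0,0,0.6],"grip":5},
  {"dp":[0,0,0],"dr":[0,0,0.7],"grip":5},
  {"dp":[0,0,0],"dr":[0,0,0.8],"grip":5},
  {"dp":[0,0,0],"dr":[0,0,0.88],"grip":5},
  {"dp":[0,0,0],"dr":[0,0,0.95],"grip":5},
  {"dp":[0,0,0],"dr":[0,0,0.95],"grip":5},
])

```text
t: 16.58
tool_pos: [0.5287, 0.0814, 0.1094]
orientation: [180.0, -0.1, 21.0]
ft_force: [1.2, -2.6, 8.0]
width: 0.085
grip_force: 60.0
```

```bash
python3 st.py
```

```text
t 16.575
tool_pos [0.52872334 0.08142122 0.10939341]
orientation [ 1.79961645e+02 -1.02088698e-01  2.10121672e+01]
ft_force [ 1.15539672 -2.55232267  7.979523  ]
wrist_torque [-0.25500008 -0.08730656  0.08079031]
width 0.08519775950027986
```

Emit:
drive_tool([
  {"dp":[0,0,0],"dr":[0,0,0.04],"grip":5},
  {"dp":[0,0,0],"dr":[0,0,0.08],"grip":5},
  {"dp":[0,0,0],"dr":[0,0,0.11],"grip":5},
  {"dp":[0,0,0],"dr":[0,0,0.14],"grip":5},
  {"dp":[0,0,0],"dr":[0,0,0.14],"grip":5},
])

```text
t: 17.2
tool_pos: [0.5287, 0.0814, 0.1094]
orientation: [180.0, -0.1, 13.0]
ft_force: [0.8, -2.5, 8.3]
width: 0.079
grip_force: 60.0
```

```bash
python3 st.py
```

```text
t 17.2
tool_pos [0.52869991 0.08137839 0.10937986]
orientation [ 1.79972589e+02 -1.02531683e-01  1.30362694e+01]
ft_force [ 0.78035449 -2.53628692  8.28433534]
wrist_torque [-0.28845068 -0.12216081  0.07627703]
width 0.07916873176128965
```

Emit:
drive_tool([
  {"dp":[0,0,0],"dr":[0,0,0.02],"grip":5},
  {"dp":[0,0,0],"dr":[0,0,0.04],"grip":5},
  {"dp":[0,0,0],"dr":[0,0,0.04],"grip":5},
])

```text
t: 17.58
tool_pos: [0.5287, 0.0814, 0.1094]
orientation: [180.0, -0.1, 10.8]
ft_force: [1.1, -2.5, 7.8]
width: 0.082
grip_force: 60.0
```

```bash
python3 st.py
```

```text
t 17.575
tool_pos [0.5287013  0.08136691 0.10938272]
orientation [ 1.79974988e+02 -1.04363110e-01  1.07561511e+01]
ft_force [ 1.07628893 -2.51205185  7.79099813]
wrist_torque [-0.27498452 -0.18173282  0.16611538]
width 0.08223489308338391
```

Emit:
drive_tool([
  {"dp":[0,0,0],"dr":[0,0,0.02],"grip":5},
  {"dp":[0,0,0],"dr":[0,0,0.04],"grip":5},
  {"dp":[0,0,0],"dr":[0,0,0.04],"grip":5},
])

```text
t: 17.95
tool_pos: [0.5287, 0.0814, 0.1094]
orientation: [180.0, -0.1, 8.5]
ft_force: [1.0, -2.7, 8.7]
width: 0.084
grip_force: 60.3
```

```bash
python3 st.py
```

```text
t 17.95
tool_pos [0.52873871 0.08136935 0.1093781 ]
orientation [ 1.79976102e+02 -1.08444629e-01  8.47456559e+00]
ft_force [ 1.0311064  -2.65190578  8.65797913]
wrist_torque [-0.30116065 -0.18611056  0.43820806]
width 0.08434272570229129
```

Emit:
drive_tool([
  {"dp":[0,0,0],"dr":[0,0,-0.08],"grip":5},
  {"dp":[0,0,0],"dr":[0,0,-0.18],"grip":5},
  {"dp":[0,0,0],"dr":[0,0,-0.3],"grip":5},
  {"dp":[0,0,0],"dr":[0,0,-0.42],"grip":5},
  {"dp":[0,0,0],"dr":[0,0,-0.54],"grip":5},
  {"dp":[0,0,0],"dr":[0,0,-0.66],"grip":5},
  {"dp":[0,0,0],"dr":[0,0,-0.78],"grip":5},
  {"dp":[0,0,0],"dr":[0,0,-0.9],"grip":5},
  {"dp":[0,0,0],"dr":[0,0,-1.02],"grip":5},
  {"dp":[0,0,0],"dr":[0,0,-1.14],"grip":5},
  {"dp":[0,0,0],"dr":[0,0,-1.25],"grip":5},
  {"dp":[0,0,0],"dr":[0,0,-1.35],"grip":5},
])

```text
t: 19.45
tool_pos: [0.5283, 0.0816, 0.1093]
orientation: [179.9, -0.0, 86.0]
ft_force: [-1.7, 1.6, 9.8]
width: 0.083
grip_force: 60.2
```

Emit:
drive_tool([
  {"dp":[0,0,0],"dr":[0,0,-0.05],"grip":5},
  {"dp":[0,0,0],"dr":[0,0,-0.09],"grip":5},
  {"dp":[0,0,0],"dr":[0,0,-0.12],"grip":5},
  {"dp":[0,0,0],"dr":[0,0,-0.12],"grip":5},
])

```text
t: 19.95
tool_pos: [0.5283, 0.0816, 0.1093]
orientation: [179.9, -0.0, 92.7]
ft_force: [-2.3, 0.3, 10.6]
width: 0.08
grip_force: 60.2
```

```bash
python3 st.py
```

```text
t 19.95
tool_pos [0.52825377 0.08156039 0.10934185]
orientation [ 1.79936190e+02 -9.25271476e-03  9.27131568e+01]
ft_force [-2.25014604  0.28313996 10.55494936]
wrist_torque [ 0.08733384  0.29103883 -0.0856475 ]
width 0.08019035285017469
```

Hand back at 0, with torque still just friction (-0.09). I continue feeling for the home stop.

Emit:
drive_tool([
  {"dp":[0,0,0],"dr":[0,0,-0.03],"grip":5},
  {"dp":[0,0,0],"dr":[0,0,-0.06],"grip":5},
  {"dp":[0,0,0],"dr":[0,0,-0.06],"grip":5},
])

```text
t: 20.32
tool_pos: [0.5282, 0.0816, 0.1093]
orientation: [179.9, -0.0, 96.1]
ft_force: [-0.8, 1.2, 10.8]
width: 0.081
grip_force: 60.2
```

```bash
python3 st.py
```

```text
t 20.325
tool_pos [0.52820645 0.08157633 0.10934505]
orientation [ 1.79938134e+02 -6.75597042e-03  9.61498335e+01]
ft_force [-0.82604186  1.24421775 10.76911737]
wrist_torque [ 0.17121474  0.33120761 -0.08691893]
width 0.08083167064233858
```

Emit:
drive_tool([
  {"dp":[0,0,0],"dr":[0,0,-0.03],"grip":5},
  {"dp":[0,0,0],"dr":[0,0,-0.05],"grip":5},
  {"dp":[0,0,0],"dr":[0,0,-0.05],"grip":5},
])

```text
t: 20.7
tool_pos: [0.5282, 0.0816, 0.1093]
orientation: [179.9, -0.0, 99.0]
ft_force: [-1.4, 0.5, 10.7]
width: 0.085
grip_force: 60.3
```

```bash
python3 st.py
```

```text
t 20.7
tool_pos [0.52822768 0.08159171 0.10934329]
orientation [ 1.79937750e+02 -5.43466421e-03  9.90035713e+01]
ft_force [-1.36425377  0.49949151 10.70762923]
wrist_torque [ 0.13118448  0.35527976 -0.11630414]
width 0.08520164986277164
```

Emit:
drive_tool([
  {"dp":[0,0,0],"dr":[0,0,-0.02],"grip":5},
  {"dp":[0,0,0],"dr":[0,0,-0.03],"grip":5},
  {"dp":[0,0,0],"dr":[0,0,-0.03],"grip":5},
])

```text
t: 21.08
tool_pos: [0.5282, 0.0816, 0.1093]
orientation: [179.9, -0.0, 100.7]
ft_force: [-2.5, 0.5, 11.1]
width: 0.081
grip_force: 60.4
```

```bash
python3 st.py
```

```text
t 21.075
tool_pos [0.52819412 0.08159448 0.10934825]
orientation [ 1.79940404e+02 -5.30494858e-03  1.00706919e+02]
ft_force [-2.54620181  0.47994684 11.08383302]
wrist_torque [ 0.12790447  0.34293811 -0.20902164]
width 0.08147879111049446
```

Emit:
drive_tool([
  {"dp":[0,0,0],"dr":[0,0,-0.015],"grip":5},
  {"dp":[0,0,0],"dr":[0,0,-0.025],"grip":5},
  {"dp":[0,0,0],"dr":[0,0,-0.025],"grip":5},
])

```text
t: 21.45
tool_pos: [0.5282, 0.0816, 0.1093]
orientation: [179.9, -0.0, 102.1]
ft_force: [-1.3, 0.5, 11.2]
width: 0.083
grip_force: 60.6
```

```bash
python3 st.py
```

```text
t 21.45
tool_pos [0.52819282 0.08156241 0.10933983]
orientation [ 1.79940862e+02 -4.09361393e-03  1.02130930e+02]
ft_force [-1.26262013  0.45711743 11.22294968]
wrist_torque [ 0.07978174  0.3572275  -0.32735694]
width 0.08317770662422053
```

Emit:
drive_tool([
  {"dp":[0,0,0],"dr":[0,0,0.08],"grip":5},
  {"dp":[0,0,0],"dr":[0,0,0.165],"grip":5},
  {"dp":[0,0,0],"dr":[0,0,0.165],"grip":5},
  {"dp":[0,0,-0.8],"dr":[0,0,0.165],"grip":5},
  {"dp":[0,0,-1.6],"dr":[0,0,0.165],"grip":5},
  {"dp":[0,0,-2.5],"dr":[0,0,0.165],"grip":5},
  {"dp":[0,0,-3],"dr":[0,0,0.165],"grip":5},
  {"dp":[0,0,-3],"dr":[0,0,0.165],"grip":5},
])

```text
t: 22.45
tool_pos: [0.5278, 0.0814, 0.1117]
orientation: [-180.0, 0.0, 92.7]
ft_force: [-0.1, 0.3, -0.5]
width: 0.084
grip_force: 58.7
```

```bash
python3 st.py
```

```text
t 22.45
tool_pos [0.52778097 0.08142299 0.1116987 ]
orientation [-1.79999156e+02  1.87888334e-03  9.26927332e+01]
ft_force [-0.14390858  0.33369325 -0.49527054]
wrist_torque [-0.02516577 -0.01573726 -0.02400074]
width 0.08355517365044807
```

Emit:
drive_tool([
  {"dp":[0,0,-0.8],"dr":[0,0,0],"grip":5},
  {"dp":[0,0,-1.6],"dr":[0,0,0],"grip":5},
  {"dp":[0,0,-2.4],"dr":[0,0,0],"grip":5},
  {"dp":[0,0,-3.2],"dr":[0,0,0],"grip":5},
  {"dp":[0,0,-3.2],"dr":[0,0,0],"grip":5},
])

```text
t: 23.08
tool_pos: [0.5278, 0.0815, 0.115]
orientation: [180.0, -0.0, 92.7]
ft_force: [-0.4, 0.6, -0.8]
width: 0.085
grip_force: 58.7
```

```bash
python3 st.py
```

```text
t 23.075
tool_pos [0.52783727 0.08146149 0.11499882]
orientation [ 1.79989965e+02 -1.34656310e-03  9.26918609e+01]
ft_force [-0.43628967  0.61548335 -0.7957495 ]
wrist_torque [-0.03132232  0.0247374   0.01733726]
width 0.08499021684974065
```

Emit:
drive_tool([
  {"dp":[0,0,-1.5],"dr":[0,0,0],"grip":5},
  {"dp":[0,0,-3.5],"dr":[0,0,0],"grip":5},
  {"dp":[0,0,-6],"dr":[0,0,0],"grip":5},
  {"dp":[0,0,-8.5],"dr":[0,0,0],"grip":5},
  {"dp":[0,0,-11],"dr":[0,0,0],"grip":5},
  {"dp":[0,0,-14],"dr":[0,0,0],"grip":5},
  {"dp":[0,0,-18],"dr":[0,0,0],"grip":5},
  {"dp":[0,0,-23],"dr":[0,0,0],"grip":5},
  {"dp":[0,0,-30],"dr":[0,0,0],"grip":5},
  {"dp":[0,0,-40],"dr":[0,0,0],"grip":5},
  {"dp":[0,0,-53],"dr":[0,0,0],"grip":5},
  {"dp":[0,0,-53],"dr":[0,0,0],"grip":5},
])

```text
t: 24.58
tool_pos: [0.5286, 0.0815, 0.1692]
orientation: [179.9, -0.0, 92.7]
ft_force: [-0.1, 0.9, -1.4]
width: 0.08
grip_force: 58.7
```

```bash
python3 st.py
```

```text
t 24.575
tool_pos [0.52860502 0.08153531 0.1692249 ]
orientation [ 1.79874962e+02 -7.40015151e-03  9.26901141e+01]
ft_force [-0.13279197  0.89008947 -1.37589113]
wrist_torque [ 0.01782963 -0.00993047 -0.02804385]
width 0.07994902412128427
```

Emit:
drive_tool([
  {"dp":[-20,1.6,0],"dr":[0,0,0.03],"grip":5},
  {"dp":[-60,5,0],"dr":[0,0,0.09],"grip":5},
  {"dp":[-110,9,0],"dr":[0,0,0.17],"grip":5},
  {"dp":[-160,13,0],"dr":[0,0,0.25],"grip":5},
  {"dp":[-210,17,0],"dr":[0,0,0.32],"grip":5},
  {"dp":[-260,21,0],"dr":[0,0,0.38],"grip":5},
  {"dp":[-295,24,0],"dr":[0,0,0.412],"grip":5},
  {"dp":[-308.5,25.2,0],"dr":[0,0,0.412],"grip":5},
  {"dp":[-308.5,25.2,0],"dr":[0,0,0.412],"grip":5},
  {"dp":[-308.5,25.2,0],"dr":[0,0,0.412],"grip":5},
  {"dp":[-308.5,25.2,0],"dr":[0,0,0.412],"grip":5},
])

```text
t: 25.95
tool_pos: [0.5674, -0.2243, 0.168]
orientation: [-180.0, -0.0, 69.2]
ft_force: [0.5, -0.4, -1.0]
width: 0.08
grip_force: 58.7
```

```bash
python3 st.py
```

```text
t 25.95
tool_pos [ 0.56743812 -0.22433718  0.16797339]
orientation [-1.79990981e+02 -7.23296813e-03  6.91688879e+01]
ft_force [ 0.52373152 -0.39277341 -0.96454767]
wrist_torque [-0.0073272  -0.00228105  0.03304234]
width 0.08040919390751873
```

Emit:
drive_tool([
  {"dp":[-0.8,1.2,10],"dr":[0,0,0],"grip":5},
  {"dp":[-0.8,1.2,30],"dr":[0,0,0],"grip":5},
  {"dp":[-0.8,1.2,52],"dr":[0,0,0],"grip":5},
  {"dp":[-0.8,1.2,68],"dr":[0,0,0],"grip":5},
  {"dp":[-0.8,1.2,75],"dr":[0,0,0],"grip":5},
  {"dp":[-0.8,1.2,75],"dr":[0,0,0],"grip":5},
  {"dp":[-0.8,1.2,75],"dr":[0,0,0],"grip":5},
  {"dp":[-0.8,1.2,75],"dr":[0,0,0],"grip":5},
])

```text
t: 26.95
tool_pos: [0.5687, -0.2269, 0.0936]
orientation: [179.9, 0.0, 69.1]
ft_force: [0.0, 0.2, -1.2]
width: 0.083
grip_force: 58.7
```

```bash
python3 st.py
python3 - <<'E'
from meas import *
f=wsave('w6'); cv2.imwrite('pics/r6.png',rect(ld('w6'),.045,(.5733,-.2130),np.radians(-21),s=6000)[:,:,::-1])
E
```

```text
t 26.95
tool_pos [ 0.56869145 -0.22689416  0.09358168]
orientation [1.79937690e+02 4.15191047e-03 6.90867420e+01]
ft_force [ 0.01048648  0.17416945 -1.17217516]
wrist_torque [-0.02162583  0.00462701 -0.01568938]
width 0.0829708848718268
```

View pics/r6.png

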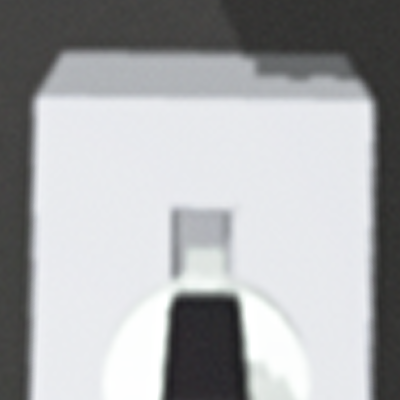

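The key's bit is at columns 187–226 and the slot at 171–232, with a 6.5 mm gap at the +y end. The key needs about +1.3 mm along tool x and -0.8 mm along tool y, which agrees with the pose reading.

Emit:
drive_tool([
  {"dp":[1.3,-0.8,0],"dr":[0,0,0],"grip":5},
  {"dp":[1.3,-0.8,1],"dr":[0,0,0],"grip":5},
  {"dp":[1.3,-0.8,2],"dr":[0,0,0],"grip":5},
  {"dp":[1.3,-0.8,3],"dr":[0,0,0],"grip":5},
  {"dp":[1.3,-0.8,4],"dr":[0,0,0],"grip":5},
  {"dp":[1.3,-0.8,5],"dr":[0,0,0],"grip":5},
  {"dp":[1.3,-0.8,6],"dr":[0,0,0],"grip":5},
  {"dp":[1.3,-0.8,7],"dr":[0,0,0],"grip":5},
  {"dp":[1.3,-0.8,8],"dr":[0,0,0],"grip":5},
  {"dp":[1.3,-0.8,9],"dr":[0,0,0],"grip":5},
  {"dp":[1.3,-0.8,9],"dr":[0,0,0],"grip":5},
])

```text
t: 28.38
tool_pos: [0.5679, -0.2252, 0.0838]
orientation: [-180.0, 0.0, 69.1]
ft_force: [-0.3, -0.3, -1.5]
width: 0.081
grip_force: 58.7
```

Emit:
drive_tool([
  {"dp":[0,0,1.2],"dr":[0,0,0],"grip":5},
  {"dp":[0,0,2.4],"dr":[0,0,0],"grip":5},
  {"dp":[0,0,3.2],"dr":[0,0,0],"grip":5},
  {"dp":[0,0,3.2],"dr":[0,0,0],"grip":5},
])

```text
t: 28.88
tool_pos: [0.568, -0.2252, 0.0806]
orientation: [-180.0, -0.0, 69.1]
ft_force: [-0.2, -0.7, -0.8]
width: 0.079
grip_force: 58.7
```

Emit:
drive_tool([
  {"dp":[0,0,1.2],"dr":[0,0,0],"grip":5},
  {"dp":[0,0,2.5],"dr":[0,0,0],"grip":5},
  {"dp":[0,0,4],"dr":[0,0,0],"grip":5},
  {"dp":[0,0,5.5],"dr":[0,0,0],"grip":5},
  {"dp":[0,0,7],"dr":[0,0,0],"grip":5},
  {"dp":[0,0,8.5],"dr":[0,0,0],"grip":5},
  {"dp":[0,0,10],"dr":[0,0,0],"grip":5},
  {"dp":[0,0,10],"dr":[0,0,0],"grip":5},
])

```text
t: 29.88
tool_pos: [0.5679, -0.2252, 0.0706]
orientation: [-180.0, -0.0, 69.1]
ft_force: [-0.6, -0.5, -1.0]
width: 0.082
grip_force: 58.7
```

Emit:
drive_tool([
  {"dp":[0,0,1.2],"dr":[0,0,0],"grip":5},
  {"dp":[0,0,2.5],"dr":[0,0,0],"grip":5},
  {"dp":[0,0,4],"dr":[0,0,0],"grip":5},
  {"dp":[0,0,5.5],"dr":[0,0,0],"grip":5},
  {"dp":[0,0,7],"dr":[0,0,0],"grip":5},
  {"dp":[0,0,8.2],"dr":[0,0,0],"grip":5},
  {"dp":[0,0,9.2],"dr":[0,0,0],"grip":5},
  {"dp":[0,0,9.7],"dr":[0,0,0],"grip":5},
  {"dp":[0,0,10.1],"dr":[0,0,0],"grip":5},
  {"dp":[0,0,10.4],"dr":[0,0,0],"grip":5},
  {"dp":[0,0,10.4],"dr":[0,0,0],"grip":5},
])

```text
t: 31.25
tool_pos: [0.5682, -0.2253, 0.0605]
orientation: [180.0, 0.0, 69.1]
ft_force: [1.0, 0.6, 2.0]
width: 0.084
grip_force: 59.0
```

Emit:
drive_tool([
  {"dp":[0,0,0.2],"dr":[0,0,0],"grip":5},
  {"dp":[0,0,0.2],"dr":[0,0,0],"grip":12},
  {"dp":[0,0,0.2],"dr":[0,0,0],"grip":20},
  {"dp":[0,0,0.2],"dr":[0,0,0],"grip":35},
  {"dp":[0,0,0.2],"dr":[0,0,0],"grip":45},
  {"dp":[0,0,0.2],"dr":[0,0,0],"grip":45},
  {"dp":[0,0,-8],"dr":[0,0,0],"grip":45},
  {"dp":[0,0,-30],"dr":[0,0,0],"grip":45},
  {"dp":[0,0,-70],"dr":[0,0,0],"grip":45},
  {"dp":[0,0,-112],"dr":[0,0,0],"grip":45},
  {"dp":[0,0,-112],"dr":[0,0,0],"grip":45},
  {"dp":[0,0,-112],"dr":[0,0,0],"grip":45},
])

```text
t: 32.75
tool_pos: [0.5678, -0.2251, 0.1724]
orientation: [180.0, -0.0, 69.1]
ft_force: [-0.4, -0.2, -1.2]
width: 0.53
grip_force: 0.0
```

Run:
```python
from meas import *
f=wsave('w7'); S=save('scene','s7'); S=ld('s7'); T=save('top','t7')
print(ctrl.read_state()['tool_pos'])
a=rect(ld('w7'),.097,(.5688,-.2236),np.radians(-21),s=4000); b=cv2.resize(S['pixels'][160:320,165:350],(400,346),interpolation=cv2.INTER_CUBIC); b=np.vstack([b,np.zeros((54,400,3),np.uint8)])
cv2.imwrite('pics/r7.png',np.hstack([a,b])[:,:,::-1])
```

```text
[ 0.56736421 -0.22491602  0.17131774]
```

View pics/r7.png

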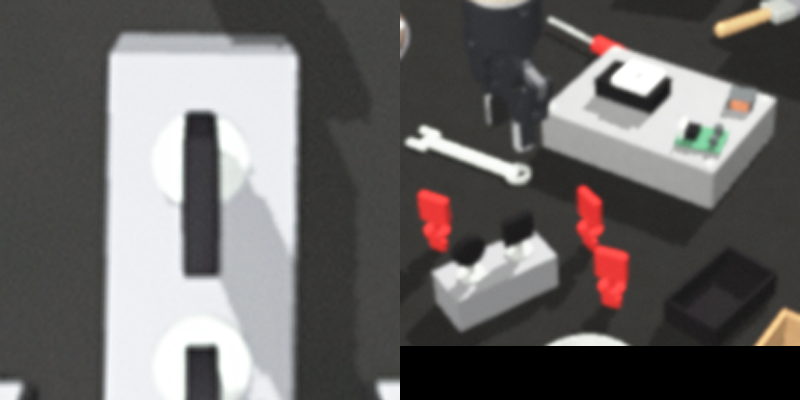

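In the last view the square key stands in its slot exactly as before, with its bow at columns 183–219 and rows 112–276. The other key and the bystanders are unmoved, and the gripper is clear.

```bash
python3 -c "from bench import ctrl; print(ctrl.finish_job())"
```

```text
the job is handed in; nothing more can be done
None
```

The square-bow key went fully home in the switch, turned clockwise to its stop and back home, came out freely, and stands fully down again in its place in the block; the job was handed in at about 33 s, with the readings I took at the switch at or below about 12 N.

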